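# Widen the blue book rack by one hole

### The job

The two little extending book racks on the desk each lock with a brass spring pin that sticks out through a slot in the painted sleeve. Widen the rack with the blue sleeve by one hole: press its pin in flush with the sleeve, pull the sleeve outwards until the pin springs out through the next slot, and let go. Leave the yellow rack as it is.

Things in the scene. Friction and masses are not known exactly. Their poses are not given: they have to be found in the camera images.
- blue_pin_seat (a point): Where the pin's axis meets the blue sleeve's face, 45 mm above the desk, fixed to the rack's still part. z up; y along the tube, the way the sleeve slides to widen the rack; x level, into the sleeve, the way the pin is pressed. Sleeve: a level tube 36 mm across (x 0 to 36), 32 mm high, y -62 to +115 mm, free air beneath. Steel end plates 90 mm high, 100 wide, at y -115 and +118 (moving) mm.
- blue_sleeve (a joint): How far the blue sleeve has slid outwards, m: 0 = pin central in the middle of its 3 slots (start, give or take 3 mm), +0.040 = in the next slot for a wider rack, -0.040 = narrower; stops at +/-0.044. Slots are 18 mm long: 4 mm play either way while locked. Sliding takes 2 N, 10 N to push the flush pin under its wall, which then holds the pin in till the next slot.
- blue_pin (a joint): How far the brass pin (10 mm thick, round end) is pressed in, m: 0 = out, standing 6 mm proud of the sleeve's -x face; 0.006 = flush; 0.008 = under the 2 mm wall. Takes 2 N at first, 4 N flush; springs out by itself at a slot. Jaws closing across the tube from above (42 mm over the pin, then 36), centred on it, press it flush and hold the sleeve at once; the pin stays as they slide the sleeve.
- yellow_sleeve (a joint): The same slide of the like rack with the yellow sleeve, m: 0 (give or take 3 mm) = pin in its middle slot; to stay locked there. The two racks stand side by side on the desk, left and right of each other, in either order, some 0.4 m apart; both are held down to the desk.

How it is judged:
On the way:
1. the blue rack's pin is pressed well in towards flush (over 3 mm) while the sleeve is still at its first slot (value of joint blue_pin above 0.003 m and value of joint blue_sleeve between -0.012 and 0.012 m), for 0.03 s.
At the end, for the whole second after the job is handed in: The blue sleeve is one slot wider than at the start (slide 0.034 to 0.046 m) and at rest, its pin has sprung out through that slot (pressed in less than 2.5 mm), and the yellow sleeve is still locked at its middle slot (within 7 mm) (value of joint blue_sleeve between 0.034 and 0.046 m and value of joint blue_pin below 0.0025 m and velocity of joint blue_sleeve between -0.005 and 0.005 m/s and value of joint yellow_sleeve between -0.007 and 0.007 m); the robot touches nothing.
It fails at once if the yellow rack is let out of its slot (value of joint yellow_sleeve above 0.012 m or value of joint yellow_sleeve below -0.012 m).
It also fails if it takes over 32 s, if anything falls off the work surface, if the arm or the gripper's body presses on something with over 40 N, if the wrist force passes 120 N, or if a joint passes its speed limit or range.

### The arm

A 6-joint arm with a two-finger parallel gripper is mounted at the origin on a cart in front of the work surface, level with it; the furniture and walls round the work are solid. World frame = base frame: x ahead of the robot, y to its left, z up, the work surface at z = 0. Lengths are in m, angles in rad, forces in N, time in s.
With the tool pointing down it reaches from about 0.225 to 0.875 m from the base axis. Payload 3.4 kg.
Tool frame: the origin (TCP) lies between the finger pads; the fingertips stand 11 mm ahead of it and the grasp point (between the pads) lies 8 mm behind it; z points along the fingers, y is the direction in which the jaws open and shut (so a half turn about z gives the same grasp; the last joint's range is limited). The gripper opens to 85 mm and grips with 20 to 120 N. Pads are 22 mm wide; open, the fingers measure 114 mm over their backs; the gripper's body (76 mm by 85 mm) begins 54 mm behind the grasp point. The pads swing forward as they close: fully open they stand 13 mm farther back than shut.
Start: joints at [-1.413, 0.276, 1.505, -0, 1.361, -0.121], TCP at [0.158, -0.553, 0.242] pointing down, gripper open.
Joint ranges: [-2.89, 2.89], [-0.75, 2.08], [0.22, 2.7], [-1.18, 4.32], [0.11, 2.71], [-2.7, 2.7]. Speed limits (rad/s): [2.57, 2.57, 3.14, 3.14, 3.14, 3.14].

### API

Orientations are given as a unit quaternion [w, x, y, z].
In Python, from rig import manip gives the robot as it stands. The module is installed in compiled form; this text tells all that it offers.
- The arm moves only by the tool move_arm, never from a script. Its argument "series" is a list that holds one entry, the list of rows, each a list of 7 numbers: the shift along the world's x, y, z in m, then the turn, a rotation vector about the world's x, y, z in rad, then the finger opening in m, from 0 to 0.0854. A call has 1 to 20 rows; each row shifts and turns the commanded pose from where the row before left it; what a row does not reach is not made up. A row lasts 1/12 s, in which the tool goes at most 41.7 mm and 7.16 degrees, less where a joint would pass 70% of its speed; a pose out of reach is approached as far as the arm can. A call with a gripper value outside its range is refused whole. The fingers move at their own pace and stop on an object; "newtons" is the grip in N (left out, the last holds). Time passes only in rows, so rows that do not move let the fingers close. It gives the time, the measured TCP pose, the force and the opening at its end, in the units of the state.
- manip.get_state(): the state, without advancing time (a new reading comes with each control period).
- manip.get_image(name): name is "scene" or "top" or "wrist"; returns a dict with "color" (400x640x3 uint8, red, green, blue), "fx", "fy", "cx", "cy" (pixels), "R" (3x3) and "t" (3): a world point X has camera coordinates R X + t; the wrist camera has in their place "tool_from_camera" (4x4, takes a point from camera to tool coordinates, whose origin is the TCP and whose axes are the flange's). Camera axes: x right, y down, z forward; pixel columns grow to the right and rows downward; lengths in m; the calibration is good to about 2 mm. A picture is of the moment at which its call begins: read the wrist's pose just before it. There is no depth.
- manip.sign_off(): hands the job in, once; it reports no verdict.
The state is a dict: "clock": time; "qpos": joint angles; "qd": joint speeds; "effort": joint torques, N m; "position": TCP position; "ee_rot": TCP orientation; "contact_force": force on the tool from outside, world axes, zero at the start; "moment": the same for the moment, N m; "width": finger opening in m.
Only numpy, scipy, OpenCV 4.12 (cv2) and the standard library are available. Lean on these libraries where they do the work, as an engineer would, in place of code of your own. Each camera call takes 0.05 s, during which the arm holds its last target.

## Working session

There is one attempt and no reset: what is moved stays moved. The work goes in short steps, Python scripts to look and compute and a tool call to move; the robot and the scene stay as the last step left them, time stands still between calls to the robot, and variables do not carry over. Pictures are saved under pics/ and viewed, and the job is handed in when it is done.

Besides the shell and the picture viewer there is one more tool, called after "Emit:" by a JSON object that holds its "fn" and its "kwargs", one argument or row to a line. move_arm: Moves the arm, as the interface text tells. Its arguments: {"type":"object","properties":{"series":{"type":"array"},"newtons":{"type":"number"}},"required":["series"]}

```bash
mkdir -p pics; python3 - <<'E'
from rig import manip
import cv2
s=manip.get_state();print(s)
for n in("scene","top","wrist"):
    i=manip.get_image(n);cv2.imwrite(f"pics/{n}0.png",i["color"][:,:,::-1])
    print(n,{k:v for k,v in i.items() if k!="color"})
E
```

```text
{'clock': 0.0, 'qpos': array([-1.41299772e+00,  2.76614759e-01,  1.50613697e+00,  4.15109207e-05,
        1.36070335e+00, -1.21021651e-01]), 'qd': array([ 0.00065436, -0.0012222 , -0.00057614,  0.00037912,  0.00027943,
       -0.00072786]), 'effort': array([ 7.57626203e-04, -4.16775405e+01, -2.45798081e+01, -2.57470074e-04,
        1.07770687e-02, -1.87559613e-05]), 'position': array([ 0.15816879, -0.55228953,  0.2414269 ]), 'ee_rot': array([-9.31432201e-04,  9.90298311e-01,  1.38954624e-01,  3.16892154e-06]), 'contact_force': array([-0.03870103, -0.24473892, -0.50176935]), 'moment': array([-0.01831411,  0.01417415, -0.0411007 ]), 'width': 0.08536872047773036}
scene {'fx': 456.94664985746704, 'fy': 456.94664985746704, 'cx': 323.73642542530143, 'cy': 200.65276861863993, 'R': array([[-0.89986311, -0.43611528, -0.00706024],
       [-0.25603337,  0.5412554 , -0.8009304 ],
       [ 0.35311938, -0.71892006, -0.59871584]]), 't': array([0.39297828, 0.22954351, 0.8199822 ])}
top {'fx': 399.4358437741045, 'fy': 399.4358437741045, 'cx': 319.45025770764045, 'cy': 195.95776228794284, 'R': array([[ 0.01857407, -0.99980563, -0.00661046],
       [-0.98074103, -0.0169334 , -0.19457722],
       [ 0.19442747,  0.01009724, -0.98086493]]), 't': array([-0.11689877,  0.51553089,  0.89626846])}
wrist {'fx': 278.10261066036924, 'fy': 278.10261066036924, 'cx': 320.1991563263203, 'cy': 195.83932711500015, 'tool_from_camera': array([[-5.11903433e-04, -9.56923549e-01, -2.90339557e-01,
         7.28190833e-02],
       [ 9.99999208e-01, -1.56130623e-04, -1.24853107e-03,
        -6.67861338e-04],
       [ 1.14941789e-03, -2.90339966e-01,  9.56922872e-01,
        -1.32041527e-01],
       [ 0.00000000e+00,  0.00000000e+00,  0.00000000e+00,
         1.00000000e+00]])}
```

View pics/scene0.png

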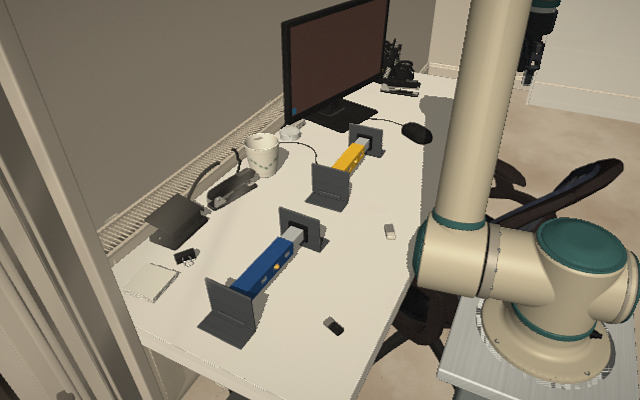

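View pics/top0.png

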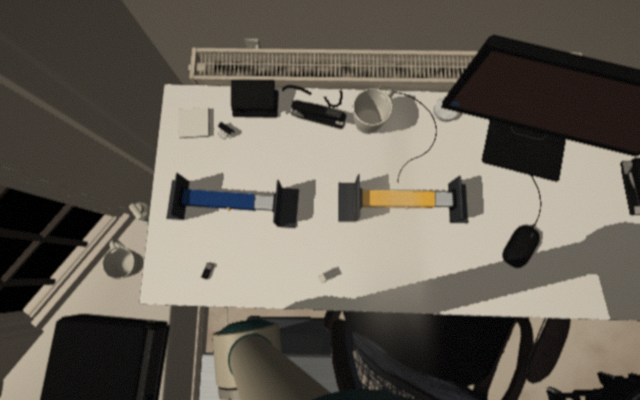

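View pics/wrist0.png

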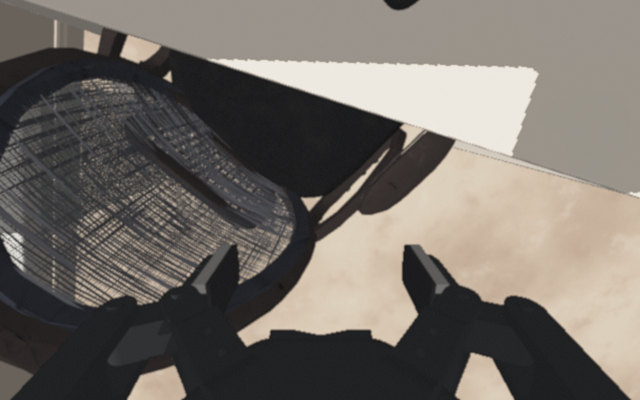

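The scene picture shows the blue rack at (265,270), with a brass pin near (277,266) on the robot-facing side. The yellow rack is at (348,160). In the top picture blue is on the left (222,200), so the sleeve should widen towards +y. I'll enlarge these views.

```bash
python3 - <<'E'
import cv2
a=cv2.imread("pics/scene0.png")[195:355,190:340];cv2.imwrite("pics/s1.png",cv2.resize(a,None,fx=3.7,fy=3.7,interpolation=cv2.INTER_CUBIC))
a=cv2.imread("pics/top0.png")[165:235,155:305];cv2.imwrite("pics/t1.png",cv2.resize(a,None,fx=5,fy=5,interpolation=cv2.INTER_CUBIC))
E
```

```text
(no output)
```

View pics/s1.png

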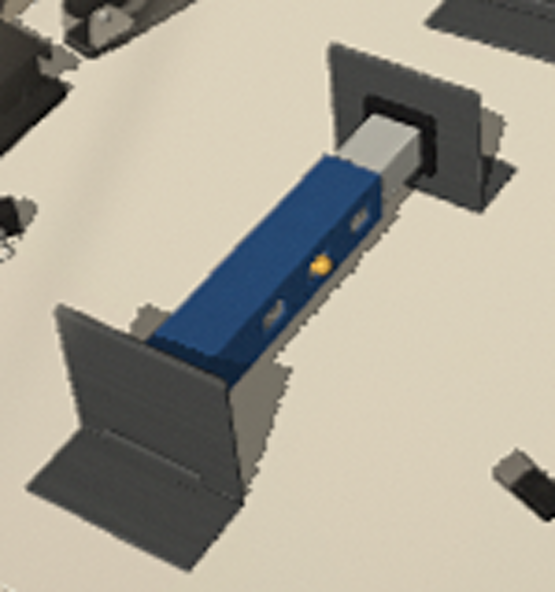

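View pics/t1.png

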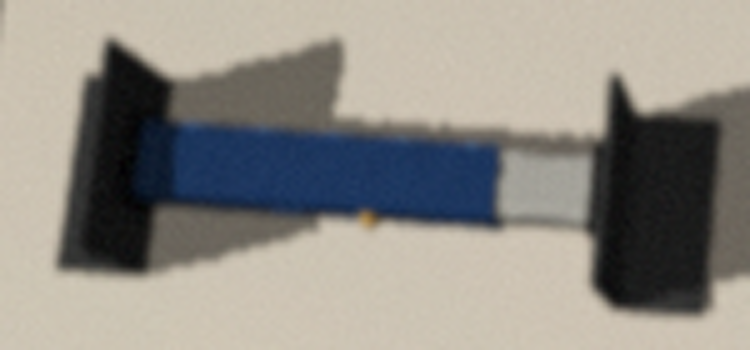

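```bash
cat > h.py <<'E'
import numpy as np
S=dict(fx=456.9466,cx=323.7364,cy=200.6528,R=np.array([[-0.89986311,-0.43611528,-0.00706024],[-0.25603337,0.5412554,-0.8009304],[0.35311938,-0.71892006,-0.59871584]]),t=np.array([0.39297828,0.22954351,0.8199822]))
T=dict(fx=399.43584,cx=319.45026,cy=195.95776,R=np.array([[0.01857407,-0.99980563,-0.00661046],[-0.98074103,-0.0169334,-0.19457722],[0.19442747,0.01009724,-0.98086493]]),t=np.array([-0.11689877,0.51553089,0.89626846]))
def ray(c,u,v):
    d=c['R'].T@np.array([(u-c['cx'])/c['fx'],(v-c['cy'])/c['fx'],1]);return -c['R'].T@c['t'],d
def atz(c,p,z):
    o,d=ray(c,*p);return o+d*(z-o[2])/d[2]
def tri(p,q):
    o1,d1=ray(S,*p);o2,d2=ray(T,*q)
    k=np.linalg.lstsq(np.c_[d1,-d2],o2-o1,rcond=None)[0]
    a=o1+k[0]*d1;b=o2+k[1]*d2;return (a+b)/2,a-b
E
python3 - <<'E'
from h import *
print(-S['R'].T@S['t'],-T['R'].T@T['t'])
s=lambda u,v:(190+(u+.5)/3.7-.5,195+(v+.5)/3.7-.5)
t=lambda u,v:(155+(u+.5)/5-.5,165+(v+.5)/5-.5)
print("pin",tri(s(320,265),t(369,217)))
print("pin z45",atz(S,s(320,265),.045),atz(T,t(369,217),.045))
for n,p in dict(BR=(499,147),FR=(499,218),BL=(175,122),FL=(172,203)).items(): print(n,atz(T,t(*p),.061))
for n,p in dict(BRs=(332,155),FRs=(382,180),FLs=(228,386),BLs=(150,342)).items(): print(n,atz(S,s(*p),.061))
for n,p in dict(slotL=(273,314),slotR=(360,220)).items(): print(n,atz(S,s(*p),.045))
E
```

```text
[0.12284585 0.63664382 0.67755923] [ 0.33351437 -0.1171962   0.97865611]
pin (array([0.48618078, 0.10804365, 0.04505945]), array([0.00087833, 0.00033627, 0.00022426]))
pin z45 [0.48671864 0.10806841 0.045     ] [0.48573303 0.10786281 0.045     ]
BR [0.5174605  0.04499473 0.061     ]
FR [0.48371273 0.0432962  0.061     ]
BL [0.52683771 0.19838417 0.061     ]
FL [0.48813778 0.19661514 0.061     ]
BRs [0.51503385 0.04511603 0.061     ]
FRs [0.48015996 0.05122573 0.061     ]
FLs [0.47582531 0.2095648  0.061     ]
BLs [0.5254784  0.20245844 0.061     ]
slotL [0.49046174 0.14850058 0.045     ]
slotR [0.48460799 0.06930225 0.045     ]
```

Triangulation puts the pin at (0.486, 0.108, 0.045), with the height as given and slot spacing of 79 mm. The rack's yaw is about -3.4°. I'll hover above it first.

Emit:
{"fn": "move_arm", "kwargs": {
  "series": [
    [[0.0174, 0.033, -0.002, 0, 0, 0.0616, 0.0854], [0.0174, 0.033, -0.002, 0, 0, 0.0616, 0.0854], [0.0174, 0.033, -0.002, 0, 0, 0.0616, 0.0854], [0.0174, 0.033, -0.002, 0, 0, 0.0616, 0.0854], [0.0174, 0.033, -0.002, 0, 0, 0.0616, 0.0854], [0.0174, 0.033, -0.002, 0, 0, 0.0616, 0.0854], [0.0174, 0.033, -0.002, 0, 0, 0.0616, 0.0854], [0.0174, 0.033, -0.002, 0, 0, 0.0616, 0.0854], [0.0174, 0.033, -0.002, 0, 0, 0.0616, 0.0854], [0.0174, 0.033, -0.002, 0, 0, 0.0616, 0.0854], [0.0174, 0.033, -0.002, 0, 0, 0.0616, 0.0854], [0.0174, 0.033, -0.002, 0, 0, 0.0616, 0.0854], [0.0174, 0.033, -0.002, 0, 0, 0.0616, 0.0854], [0.0174, 0.033, -0.002, 0, 0, 0.0616, 0.0854], [0.0174, 0.033, -0.002, 0, 0, 0.0616, 0.0854], [0.0174, 0.033, -0.002, 0, 0, 0.0616, 0.0854], [0.0174, 0.033, -0.002, 0, 0, 0.0616, 0.0854], [0.0174, 0.033, -0.002, 0, 0, 0.0616, 0.0854], [0.0174, 0.033, -0.002, 0, 0, 0.0616, 0.0854], [0.0174, 0.033, -0.002, 0, 0, 0.0616, 0.0854]]
  ],
  "newtons": 50
}}

```text
clock: 1.82
position: [0.5065, 0.1091, 0.202]
ee_rot: [0.0, 0.727, 0.687, -0.0]
contact_force: [0.4, -0.3, -0.9]
width: 0.0853
```

Emit:
{"fn": "move_arm", "kwargs": {
  "series": [
    [[0, 0, 0, 0, 0, 0, 0.0854], [0, 0, 0, 0, 0, 0, 0.0854]]
  ]
}}

```text
clock: 1.98
position: [0.5064, 0.1087, 0.2016]
ee_rot: [-0.0, 0.727, 0.687, -0.001]
contact_force: [-0.7, -0.4, -0.4]
width: 0.0854
```

```bash
python3 - <<'E'
from rig import manip
import cv2
from scipy.spatial.transform import Rotation as Ro
s=manip.get_state();q=s["ee_rot"];R=Ro.from_quat([q[1],q[2],q[3],q[0]]).as_matrix()
print(s["clock"],s["position"],q,R,s["qpos"],s["contact_force"])
i=manip.get_image("wrist");cv2.imwrite("pics/w1.png",i["color"][:,:,::-1])
E
```

```text
1.9833 [0.50642745 0.10871087 0.20158785] [-3.30125974e-04  7.26910310e-01  6.86732097e-01 -5.65431463e-04] [[ 5.67974150e-02  9.98384909e-01 -1.27545212e-03]
 [ 9.98385656e-01 -5.67978365e-02 -2.96655920e-04]
 [-3.68619715e-04 -1.25654382e-03 -9.99999143e-01]] [ 7.71989999e-02  2.18390377e-01  1.68997068e+00 -2.09118856e-04
  1.23452614e+00  1.34096363e-01] [-0.69453625 -0.36508507 -0.44111466]
```

View pics/w1.png

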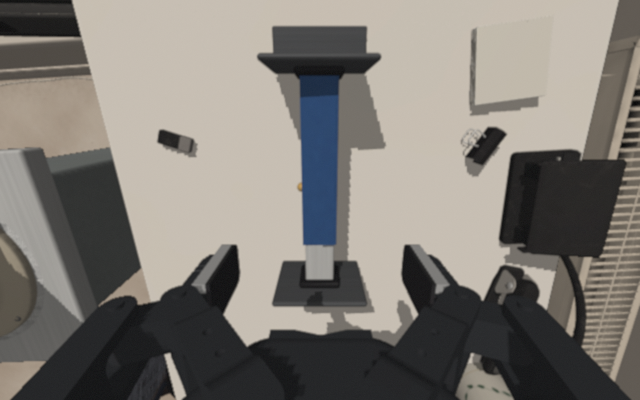

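The wrist picture shows the sleeve from (320,75) to (320,244) and nearly vertical, with the pin at (300,187). I'll measure it in an enlarged crop.

```bash
python3 - <<'E'
import cv2
a=cv2.imread("pics/w1.png")[60:300,240:400];cv2.imwrite("pics/w1c.png",cv2.resize(a,None,fx=2.5,fy=2.5,interpolation=cv2.INTER_CUBIC))
a=cv2.imread("pics/w1.png")[160:215,280:360];cv2.imwrite("pics/w1d.png",cv2.resize(a,None,fx=10,fy=10,interpolation=cv2.INTER_CUBIC))
E
```

```text
(no output)
```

View pics/w1c.png

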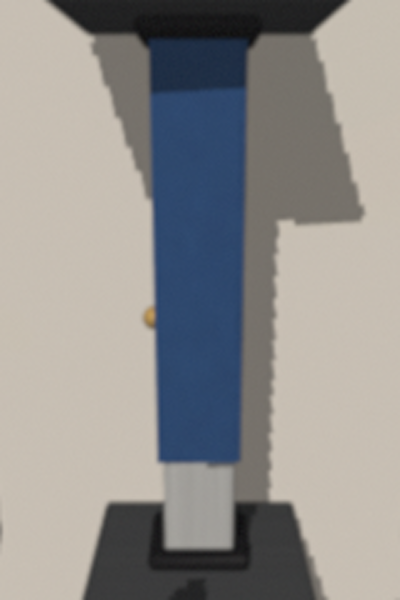

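View pics/w1d.png

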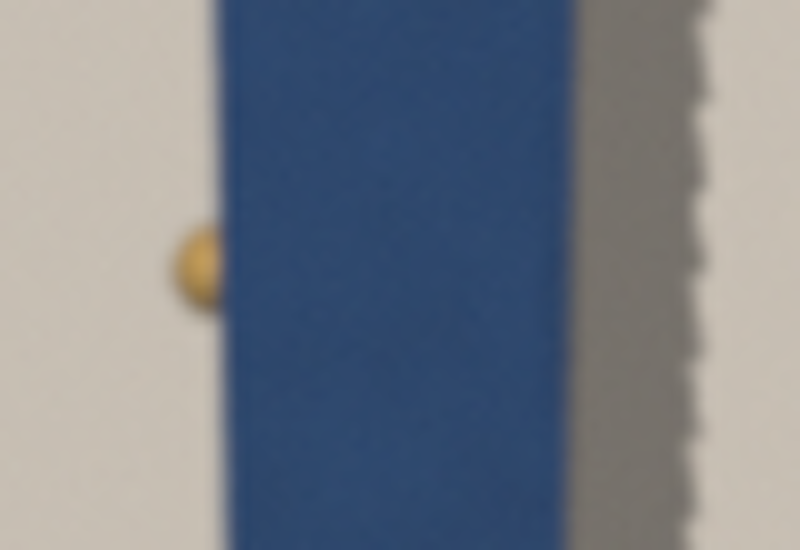

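```bash
python3 - <<'E'
import numpy as np
from scipy.spatial.transform import Rotation as Ro
R=np.array([[5.67974150e-02,9.98384909e-01,-1.27545212e-03],[9.98385656e-01,-5.67978365e-02,-2.96655920e-04],[-3.68619715e-04,-1.25654382e-03,-9.99999143e-01]])
p=np.array([0.50642745,0.10871087,0.20158785])
M=np.array([[-5.11903433e-04,-9.56923549e-01,-2.90339557e-01,7.28190833e-02],[9.99999208e-01,-1.56130623e-04,-1.24853107e-03,-6.67861338e-04],[1.14941789e-03,-2.90339966e-01,9.56922872e-01,-1.32041527e-01]])
def w(u,v,z):
    d=R@M[:,:3]@np.array([(u-320.199)/278.1026,(v-195.839)/278.1026,1]);o=p+R@M[:,3];return o+d*(z-o[2])/d[2]
def rel(x): return R.T@(x-p)
d=lambda u,v:(280+(u+.5)/10-.5,160+(v+.5)/10-.5)
c=lambda u,v:(240+(u+.5)/2.5-.5,60+(v+.5)/2.5-.5)
for n,q,z in [("pin",d(200,267),.045),("L",d(223,265),.061),("R",d(572,265),.061),("Lt",c(150.5,40),.061),("Lb",c(159.5,460),.061),("Rt",c(247,40),.061),("Rb",c(239.5,460),.061)]:
    x=w(*q,z);print(n,x,rel(x))
E
```

```text
pin [0.48283109 0.10598711 0.045     ] [-0.00400185 -0.02320678  0.15661862]
L [0.48668588 0.11024987 0.061     ] [ 0.00046707 -0.01962044  0.14061245]
R [0.52200536 0.10824506 0.061     ] [0.00047155 0.01575586 0.140568  ]
Lt [0.49282496 0.21342389 0.061     ] [ 0.10382322 -0.01935134  0.14057402]
Lb [0.48353908 0.04587198 0.061     ] [-0.06398562 -0.01910564  0.14063556]
Rt [0.52772421 0.211411   0.061     ] [0.10379576 0.01560587 0.1405301 ]
Rb [0.51807683 0.04393125 0.061     ] [-0.06396157  0.01548656  0.14059209]
```

Emit:
{"fn": "move_arm", "kwargs": {
  "series": [
    [[-0.0022, -0.0015, -0.02, 0, 0, 0, 0.0854], [0, 0, -0.025, 0, 0, 0, 0.0854], [0, 0, -0.025, 0, 0, 0, 0.0854], [0, 0, -0.025, 0, 0, 0, 0.0854], [0, 0, -0.025, 0, 0, 0, 0.0854], [0, 0, -0.02, 0, 0, 0, 0.0854], [0, 0, -0.015, 0, 0, 0, 0.0854], [0, 0, -0.01, 0, 0, 0, 0.0854], [0, 0, 0, 0, 0, 0, 0.0854], [0, 0, 0, 0, 0, 0, 0.0854]]
  ]
}}

```text
clock: 2.87
position: [0.5038, 0.1048, 0.0375]
ee_rot: [-0.0, 0.728, 0.685, -0.0]
contact_force: [-0.1, -0.6, 0.7]
width: 0.0855
```

```bash
python3 - <<'E'
from rig import manip
import cv2
print(manip.get_state()["position"])
i=manip.get_image("wrist");cv2.imwrite("pics/w2.png",i["color"][:,:,::-1])
E
```

```text
[0.50380848 0.10481315 0.03748747]
```

View pics/w2.png

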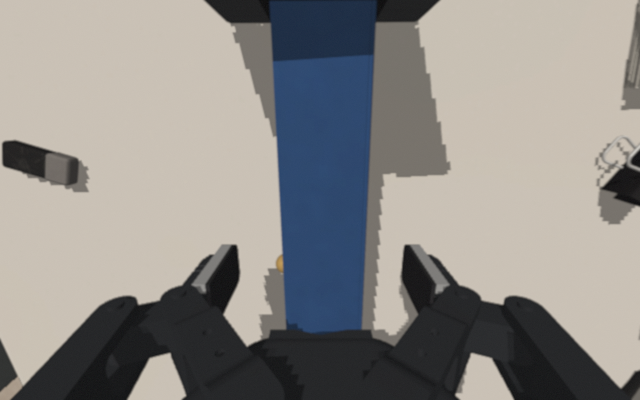

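The jaws straddle the sleeve, and the pin is just visible at (281,263). I'll check the pin's position in tool coordinates.

```bash
python3 - <<'E'
import numpy as np
M=np.array([[-5.11903433e-04,-9.56923549e-01,-2.90339557e-01,7.28190833e-02],[9.99999208e-01,-1.56130623e-04,-1.24853107e-03,-6.67861338e-04],[1.14941789e-03,-2.90339966e-01,9.56922872e-01,-1.32041527e-01]])
def w(u,v,z):
    z=.0375-z
    d=M[:,:3]@np.array([(u-320.199)/278.1026,(v-195.839)/278.1026,1]);o=M[:,3];return o+d*(z-o[2])/d[2]
print(w(281,263,.045))
for u,v in [(283.5,263),(366,263),(272,40),(376,40)]:print(w(u,v,.061))
import cv2
a=cv2.imread("pics/w2.png")[220:340,200:440];cv2.imwrite("pics/w2c.png",cv2.resize(a,None,fx=3.3,fy=3.3,interpolation=cv2.INTER_CUBIC))
E
```

```text
[-0.00041341 -0.02064712 -0.0075    ]
[ 0.00899504 -0.01697969 -0.0235    ]
[ 0.00900099  0.01932794 -0.0235    ]
[ 0.09666945 -0.01758532 -0.0235    ]
[ 0.09664175  0.0186675  -0.0235    ]
```

View pics/w2c.png

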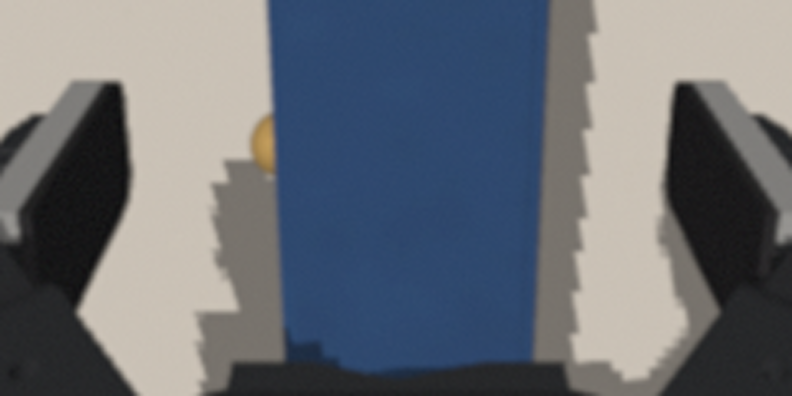

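Pin is centred (-0.4 mm) and the tube is about 1 mm off centre. I'll nudge, lower 5 mm and close.

Emit:
{"fn": "move_arm", "kwargs": {
  "series": [
    [[0.0007, 0, -0.005, 0, 0, 0, 0.0854], [0, 0, 0, 0, 0, 0, 0.06], [0, 0, 0, 0, 0, 0, 0.05], [0, 0, 0, 0, 0, 0, 0.045], [0, 0, 0, 0, 0, 0, 0.042], [0, 0, 0, 0, 0, 0, 0.038], [0, 0, 0, 0, 0, 0, 0.034], [0, 0, 0, 0, 0, 0, 0.03], [0, 0, 0, 0, 0, 0, 0.03], [0, 0, 0, 0, 0, 0, 0.03]]
  ],
  "newtons": 40
}}

```text
clock: 3.75
position: [0.5052, 0.1057, 0.0328]
ee_rot: [0.0, 0.728, 0.686, 0.0]
contact_force: [-0.9, -0.1, 5.0]
width: 0.0354
```

```bash
python3 - <<'E'
from rig import manip
import cv2
s=manip.get_state();print(s["position"],s["width"],s["contact_force"])
i=manip.get_image("wrist");cv2.imwrite("pics/w3.png",i["color"][:,:,::-1])
E
```

```text
[0.50518791 0.10570057 0.03284345] 0.035390462626679844 [-0.86048948 -0.13414211  4.98468991]
```

View pics/w3.png

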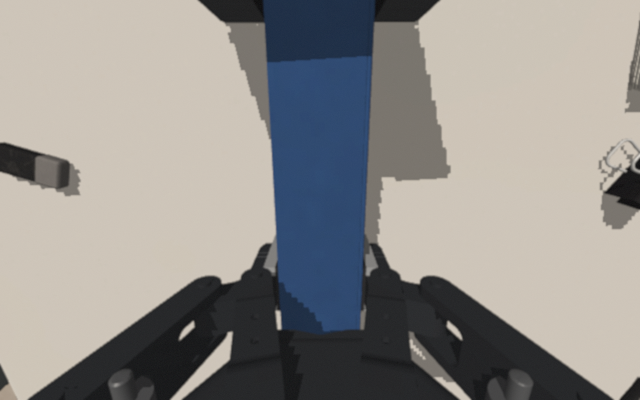

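Width is 35.4 mm, so the pin is flush and the sleeve is gripped. Now I'll slide outwards.

Emit:
{"fn": "move_arm", "kwargs": {
  "series": [
    [[0.0002, 0.004, 0, 0, 0, 0, 0.03], [0.0002, 0.004, 0, 0, 0, 0, 0.03], [0.0002, 0.004, 0, 0, 0, 0, 0.03], [0.0002, 0.004, 0, 0, 0, 0, 0.03], [0.0002, 0.004, 0, 0, 0, 0, 0.03], [0.0002, 0.004, 0, 0, 0, 0, 0.03]]
  ],
  "newtons": 60
}}

```text
clock: 4.3
position: [0.5065, 0.1287, 0.0329]
ee_rot: [0.001, 0.728, 0.686, -0.0]
contact_force: [-0.5, -5.1, 7.0]
width: 0.0355
```

Emit:
{"fn": "move_arm", "kwargs": {
  "series": [
    [[0.0002, 0.004, 0, 0, 0, 0, 0.03], [0.0002, 0.004, 0, 0, 0, 0, 0.03], [0.0002, 0.004, 0, 0, 0, 0, 0.03], [0.0002, 0.004, 0, 0, 0, 0, 0.03], [0, 0, 0, 0, 0, 0, 0.03], [0, 0, 0, 0, 0, 0, 0.03], [0, 0, 0, 0, 0, 0, 0.03]]
  ]
}}

```text
clock: 4.88
position: [0.5074, 0.1462, 0.0329]
ee_rot: [0.0, 0.728, 0.686, 0.001]
contact_force: [-0.1, 1.6, 5.1]
width: 0.0353
```

```bash
python3 - <<'E'
from rig import manip
import cv2
s=manip.get_state();print(s["position"],s["width"],s["contact_force"])
for n in("scene","top","wrist"):
    i=manip.get_image(n);cv2.imwrite(f"pics/{n}4.png",i["color"][:,:,::-1])
a=cv2.imread("pics/scene4.png")[195:355,190:340];cv2.imwrite("pics/s4.png",cv2.resize(a,None,fx=3.7,fy=3.7,interpolation=cv2.INTER_CUBIC))
E
```

```text
[0.50744192 0.14621129 0.03288558] 0.03532006061694854 [-0.05676644  1.59753777  5.10450502]
```

View pics/s4.png

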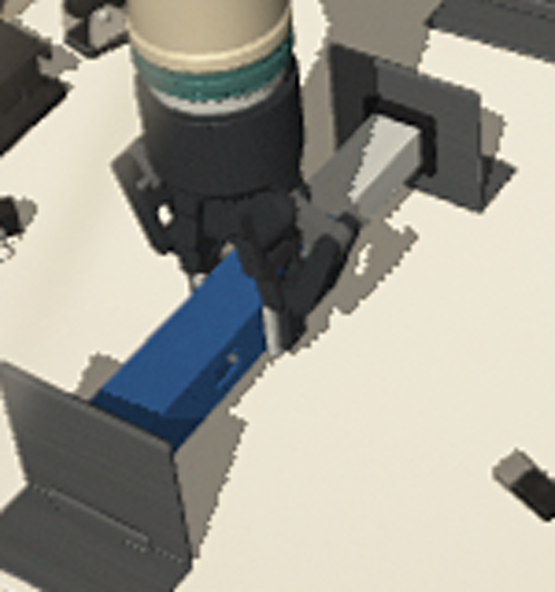

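View pics/wrist4.png

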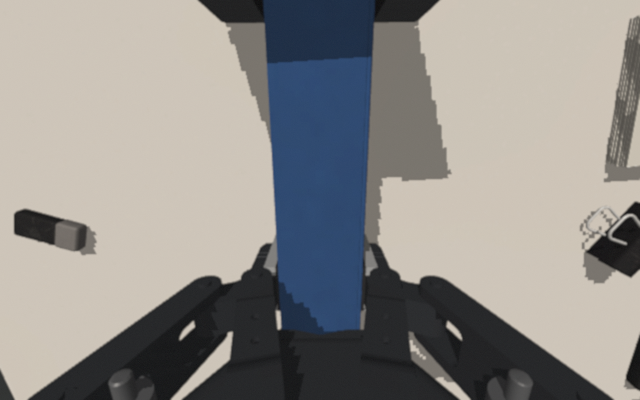

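The sleeve moved 40.5 mm with the gripper. The wrist view relative to the end plate is unchanged, so the grip didn't slip. I'll release, rise and check.

Emit:
{"fn": "move_arm", "kwargs": {
  "series": [
    [[0, 0, 0, 0, 0, 0, 0.045], [0, 0, 0, 0, 0, 0, 0.06], [0, 0, 0, 0, 0, 0, 0.0854], [0, 0, 0, 0, 0, 0, 0.0854], [0, 0, 0, 0, 0, 0, 0.0854], [0, 0, 0, 0, 0, 0, 0.0854], [0, 0, 0.02, 0, 0, 0, 0.0854], [0, 0, 0.03, 0, 0, 0, 0.0854], [0, 0, 0.035, 0, 0, 0, 0.0854], [0, 0, 0.035, 0, 0, 0, 0.0854], [0, 0, 0.035, 0, 0, 0, 0.0854], [0, 0, 0.035, 0, 0, 0, 0.0854], [0, 0, 0.035, 0, 0, 0, 0.0854], [0, 0, 0, 0, 0, 0, 0.0854], [0, 0, 0, 0, 0, 0, 0.0854]]
  ]
}}

```text
clock: 6.28
position: [0.5079, 0.1458, 0.2596]
ee_rot: [0.002, 0.728, 0.686, 0.002]
contact_force: [-0.0, -0.5, -0.7]
width: 0.0859
```

```bash
python3 - <<'E'
from rig import manip
import cv2
s=manip.get_state();print(s["position"],s["width"],s["contact_force"],s["clock"])
for n in("scene","top","wrist"):
    i=manip.get_image(n);cv2.imwrite(f"pics/{n}5.png",i["color"][:,:,::-1])
a=cv2.imread("pics/scene5.png")[105:355,190:400];cv2.imwrite("pics/s5.png",cv2.resize(a,None,fx=2.4,fy=2.4,interpolation=cv2.INTER_CUBIC))
a=cv2.imread("pics/wrist5.png")[60:300,240:400];cv2.imwrite("pics/w5.png",cv2.resize(a,None,fx=2.5,fy=2.5,interpolation=cv2.INTER_CUBIC))
E
```

```text
[0.50788035 0.145822   0.25964257] 0.08585894924436546 [-0.04298425 -0.52770143 -0.70393132] 6.2833
```

View pics/s5.png

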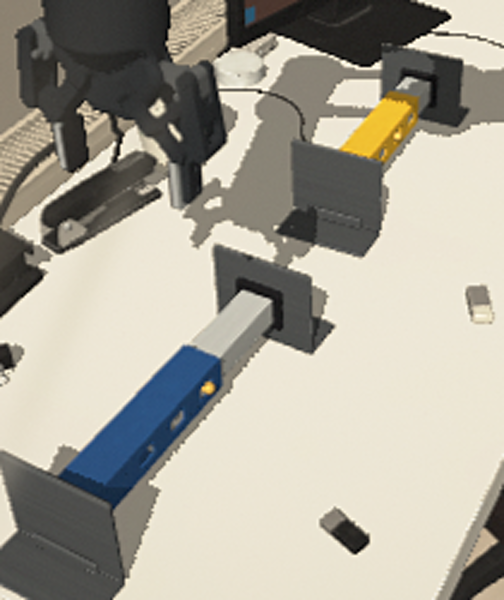

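View pics/w5.png

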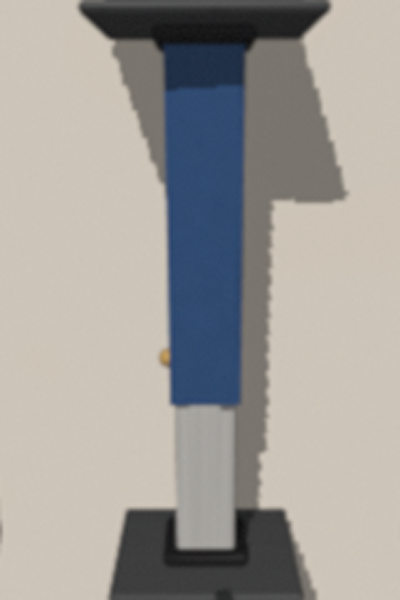

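The scene picture shows the brass pin standing out through the end slot at crop (208,388), with two empty slots outward of it. The wrist picture also shows it proud, at crop (166,357). The yellow pin is unchanged and the gripper is clear.

```bash
python3 -c "
from rig import manip
print(manip.sign_off())"
```

```text
the job is handed in; nothing more can be done
None
```

The blue rack is now one hole wider, and the job is handed in. No verdict was reported.

- **What I did:** I found the pin at about (0.486, 0.108, 0.045) m. I closed the jaws across the sleeve over it, and the opening stopped at 35.4 mm, which means the pin was flush. I then slid the sleeve outwards, with the tool moving about 40.5 mm and no visible slip. After that I opened the jaws and rose clear.
- **Last checks:** In the scene and wrist pictures, the blue pin stands proud through the next slot. The yellow rack looks unchanged. The gripper touches nothing, with a residual force under 1 N. The clock read about 6.3 s of the 32 s allowed. I did not measure the final slide separately from the pictures; I took it from the tool's travel.
- **Disagreements:** The wrist and fixed cameras differed by about 2–3 mm on the pin's position, which is about the calibration limit. No check failed.

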